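# Set a spring-footed stop screw to a setting block on an optical bench

## Task

Lay the blue setting block on the bridge's grey base and slide it under the stop screw until the white line near its leading end is below the foot, then let go. With the yellow driver, never the fingers, turn the brass screw clockwise until its sprung foot presses lightly on the block, squeezed about 2 mm, and put the driver back in its stand. Then grip the block again and draw it straight back so that it drags under the foot, leaving it flat and in line on the base, its leading end just clear in front of the bridge, with the screw kept at that setting and the other things undisturbed.

Things in the scene. Friction and masses are not known exactly. Their poses are not given: they have to be found in the camera images.
- bridge: Fixed grey base plate 265 x 110 x 12 mm with a dark steel bridge across it. Origin: plate's underside, below the screw axis; plate from x = -220 (apron, robot side) to +45 mm. Two posts (x +-18 mm, inner faces y = +-34 mm) carry a beam (x +-18, y +-54 mm, 78 to 98 mm above the origin); the block goes between the posts along x, from -x, lying on the plate.
- screw: Brass screw head 34 mm square above the beam; square socket 14.6 mm wide, 13 mm deep, under a square funnel that widens to 24 mm at its rim, 25 mm above the socket's floor. Origin: centre of the socket's floor; x, y along the socket's sides (alike every 90 deg). Turns about z with friction 0.08 N m, stays where left. Clockwise from above lowers head and foot 2.54 mm per rad. Keep below 8 N on the block.
- foot: Round steel foot, 18 mm wide, on an orange stem under the beam, sprung in the end of the screw (1 N per mm, up to 6 mm of give). Origin: centre of its flat underside. At the start it is 4 to 7 mm higher than the block's top will be on the base; pressed on the block it gives upward; free it hangs fully out, its underside 58 mm below the origin of the screw.
- block: Blue setting block, 160 x 36 x 40 mm (x, y, z), about 0.3 kg, both ends alike, a white line across its top 40 mm from each end. Origin: centre of its underside, z up. At the start it lies in the cradle, 6 mm above the bench.
- cradle: Fixed black cradle, 180 x 64 mm, floor 6 mm thick, walls up to 43 mm round both ends of the block; only the middle 70 mm of the block's length is open at the sides for gripping across its 36 mm width. Origin: centre of its underside, x along the block.
- driver: Driver 120 mm tall, about 0.13 kg, upright in the stand. Origin: centre of the tip's end face, z up. Square steel tip 12 x 12 mm, 18 mm long; round shank 17 mm thick up to 62 mm; square yellow handle 30 x 30 mm from 62 to 120 mm, its flats parallel to the tip's (x and y axes). Stands by itself in the socket, with about 0.25 rad of turning play either way.
- stand: Fixed grey stand, 70 x 70 x 50 mm, with one round hole 26 mm wide in its top (mouth chamfered by 5 mm), whose floor is 6 mm above the bench. Origin: centre of its underside, under the hole.
- spare_block: Bystander: grey block 160 x 36 x 50 mm, taller, not to be used. Origin: centre of its underside.
- tape: Bystander: amber tape ring, 90 mm wide, 18 mm high.
- meter: Bystander: red meter box, 100 x 65 x 30 mm.
- mirror: Bystander: mirror mount on a black post, 152 mm tall, foot 56 mm wide.
- post: Bystander: black post holder, 81 mm tall, foot 48 mm wide.
- bracket: Bystander: dark steel bracket, 60 x 50 x 22 mm.
Not all that is in view belongs to the job. Of the things like the block, leave any that is orange, pink or purple; of the rest the smaller one is meant.

How it is judged (in metres and radians):
On the way, in this order (a step that is already met when the one before it is completed fails the run):
1. the block lies flat on the base along it, its nose 25 to 60 mm past the screw's axis, let go by the fingers, the foot not yet touching it (y of block in the frame of bridge between -0.015 and 0.015 m and z of block in the frame of bridge between 0.009 and 0.015 m and angle between block's own z axis and vertical below 0.06 rad and angle between the x axis of block and the x axis of bridge, either way round below 0.15 rad and x of block in the frame of bridge between -0.055 and -0.02 m and contact force between each of the fingers, foot and block below 0.1 N), for 0.2 s.
2. the driver stands in the screw's socket (horizontal distance between driver and screw below 0.006 m and z of driver in the frame of screw below 0.01 m and angle between driver's own z axis and vertical below 0.2 rad), for 0.1 s.
3. the foot presses on the block, the block still in its place, and the driver is back in its stand and let go (y of block in the frame of bridge between -0.015 and 0.015 m and z of block in the frame of bridge between 0.009 and 0.015 m and angle between block's own z axis and vertical below 0.06 rad and angle between the x axis of block and the x axis of bridge, either way round below 0.15 rad and x of block in the frame of bridge between -0.055 and -0.02 m and contact force between foot and block above 0.2 N and z of foot in the frame of bridge below 0.0525 m and horizontal distance between driver and stand below 0.012 m and z of driver in the frame of stand below 0.012 m and angle between driver's own z axis and vertical below 0.2 rad and contact force between the fingers and driver below 0.1 N), for 0.2 s.
4. the block is drawn back under the foot, still dragging, until 18 mm or less of it is past the screw's axis (y of block in the frame of bridge between -0.015 and 0.015 m and z of block in the frame of bridge between 0.009 and 0.015 m and angle between block's own z axis and vertical below 0.06 rad and angle between the x axis of block and the x axis of bridge, either way round below 0.15 rad and x of block in the frame of bridge between -0.08 and -0.062 m and contact force between foot and block above 0.2 N and contact force between the fingers and block above 1 N), for 0.02 s.
At the end, for the whole second after the job is handed in: Block flat, still, on the base, within 15 mm of its middle line and 0.15 rad of its direction, its centre 95 to 165 mm in front of the screw axis; free foot 0.4 to 3.8 mm lower than the block is tall on the base (48.2 to 51.6 mm above the bench); driver still, upright, down in its stand (y of block in the frame of bridge between -0.015 and 0.015 m and z of block in the frame of bridge between 0.009 and 0.015 m and angle between block's own z axis and vertical below 0.06 rad and angle between the x axis of block and the x axis of bridge, either way round below 0.15 rad and x of block in the frame of bridge between -0.165 and -0.095 m and z of foot in the frame of bridge between 0.0482 and 0.0516 m and linear speed of block below 0.01 m/s and horizontal distance between driver and stand below 0.012 m and z of driver in the frame of stand below 0.012 m and angle between driver's own z axis and vertical below 0.2 rad and linear speed of driver below 0.02 m/s); the robot touches nothing.
It fails at once if the fingers turn or push the screw or its foot (contact force between the fingers and screw above 1 N or contact force between the fingers and foot above 1 N).
It fails at once if the foot is jammed hard on the block (more than 8 N) (contact force between foot and block above 8 N).
It fails at once if another thing on the bench is moved more than 25 mm (distance of any of spare_block, tape, meter, mirror, post, bracket from where it was at the start of the episode above 0.025 m).
It also fails if it takes over 72 s, if anything falls off the work surface, if the arm or the gripper's body presses on something with over 40 N, if the wrist force passes 120 N, or if a joint passes its speed limit or range.

## Robot

A 6-joint arm with a two-finger parallel gripper is mounted at the origin on the work surface. World frame = base frame: x ahead of the robot, y to its left, z up, the work surface at z = 0. Lengths are in mm, angles in rad, forces in N, time in s.
With the tool pointing down it reaches from about 325 to 775 mm from the base axis. Payload 5.5 kg.
Tool frame: the origin (TCP) lies on the centre line of the jaws, within the pads' length; the fingertips stand 22 mm ahead of it and the grasp point (between the pads) lies 3 mm ahead of it; z points along the fingers, y is the line along which they close (so a half turn about z gives the same grasp; the last joint's range is limited). The gripper opens to 85 mm and grips with 20 to 120 N. Pads are 22 mm wide; open, the fingers measure 114 mm over their backs; the gripper's body (76 mm by 85 mm) begins 54 mm behind the grasp point. The pads swing forward as they close: fully open they stand 13 mm farther back than shut.
Start: joints at [1.091, 0.091, 1.231, -0, 1.82, -0.057], TCP at [246.195, 547.179, 253.275] pointing down, gripper open.
Joint ranges: [-2.87, 2.87], [-0.86, 2.18], [0.17, 2.46], [-1.51, 4.65], [0.06, 2.69], [-2.65, 2.65]. Speed limits (rad/s): [2.57, 2.57, 3.01, 3.14, 3.14, 3.14].

## Interface

Orientations are given as a unit quaternion [x, y, z, w].
In Python, from rig import bot, optics, finder gives the robot as it stands.
- The arm moves only by the tool drive_tool, never from a script. Its arguments are lists of equal length, an entry for each row: "travel": the shift along the tool's x, y, z each as a share of 0.03 m, from -1 to 1, a list of three; "turn": the turn, a rotation vector about the tool's x, y, z each as a share of 8 degrees, from -1 to 1, a list of three. In form: {"travel": [[tx, ty, tz], ...], "turn": [[rx, ry, rz], ...]}. A call has exactly 10 rows; each row shifts and turns the commanded pose from where the row before left it, along the tool's axes as they then stand; what a row does not reach is not made up. A row lasts 1/8 s, in which the tool goes at most 62.5 mm and 10.7 degrees, less where a joint would pass 70% of its speed; a pose out of reach is approached as far as the arm can. A call with a number of a shift or a turn outside -1 to 1 is refused whole. A call with a gripper value outside its range is refused whole. "jaw" is the opening, from -1 (shut) to 1 (fully open), set as the call begins (left out, the last holds). The fingers move at their own pace and stop on an object; "force" is the grip in N (left out, the last holds). Time passes only in rows, so rows that do not move let the fingers close, or fill a call up. It gives the time, the measured TCP pose, the force, the opening and the grip force at its end, in the units of the state.
- bot.state(): the state, without advancing time (a new reading comes with each control period).
- optics.get_image(name): name is "side" or "top" or "wrist"; returns (picture, depth): 384x512x3 uint8, red, green, blue; 384x512 float32, mm along the optical axis (not along the pixel's ray), 0 where there is no reading.
- optics.calibration(name): a dict with "camera_matrix" (3x3 intrinsics, pixels), "extrinsics" (4x4, takes a point from camera to world coordinates); the wrist camera has in their place "mount" (4x4, takes a point from camera to tool coordinates, whose origin is the TCP and whose axes are the flange's). Camera axes: x right, y down, z forward; pixel columns grow to the right and rows downward; lengths in mm; the calibration is good to about 2 mm. A picture is of the moment at which its call begins: read the wrist's pose just before it. calibration takes no time and is no camera call.
- bot.close_job(): hands the job in; it is judged then, once.
Trained networks look in the newest picture that a camera, given by its name, has taken for a name from the list of things; names that differ only in an ending like _2 or _b are one class to them, and where a whole thing is asked for, a point or a joint stands for the part that bears it (a point fixed in the world has none). Each returns a list of dicts, best first, with "confidence" (0 to 1); they miss things now and then, are a little off and sometimes report something else, mostly with a low value. They report only what shows in the picture. A call takes as long as a camera call. They do not tell look-alikes from the thing itself.
- finder.recognise(camera, target): "position" ([row, column] in pixels, amid what is visible of it).
- finder.masks_of(camera, target): "pixels" (384x512 bool, what is visible of it) and "position" ([row, column] in pixels, amid what is visible of it).
The state is a dict: "t": time; "joint_pos": joint angles; "joint_velocities": joint speeds; "tau": joint torques, N m; "tcp_pos": TCP position; "tool_rot": TCP orientation; "ft_force": force on the tool from outside, world axes, zero at the start; "moment": the same for the moment, N m; "opening": finger opening in mm; "gripper_force": force on a finger pad.
Only numpy, scipy, OpenCV 4.12 (cv2) and the standard library are available. Lean on these libraries where they do the work, as an engineer would, in place of code of your own. Each camera call takes 0.05 s, during which the arm holds its last target. There are 200 camera calls.

## Working session

There is one attempt and no reset: what is moved stays moved. The work goes in short steps, Python scripts to look and compute and a tool call to move; the robot and the scene stay as the last step left them, time stands still between calls to the robot, and variables do not carry over. Pictures are saved under pics/ and viewed, at most 10 in all, crops included, and the job is handed in when it is done.

Besides the shell and the picture viewer there is one more tool, called after "Request:" as name(argument=value, ...) on one line, values as JSON. drive_tool: Moves the arm, as the interface text tells. Shift numbers are shares of 0.03 m and turn numbers shares of 8 degrees, none past 1 either way. Its arguments: {"type":"object","properties":{"travel":{"type":"array","items":{"type":"array","items":{"type":"number","minimum":-1,"maximum":1}}},"turn":{"type":"array","items":{"type":"array","items":{"type":"number","minimum":-1,"maximum":1}}},"jaw":{"type":"number"},"force":{"type":"number"}},"required":["travel","turn"]}

```bash
ls; mkdir -p pics; cat > h.py <<'E'
import numpy as np, cv2
from scipy.spatial.transform import Rotation as R
from rig import bot, optics, finder
def grab(n):
    s=bot.state(); im,d=optics.get_image(n); c=optics.calibration(n); K=np.array(c["camera_matrix"])
    if "extrinsics" in c: T=np.array(c["extrinsics"])
    else:
        W=np.eye(4); W[:3,:3]=R.from_quat(s["tool_rot"]).as_matrix(); W[:3,3]=s["tcp_pos"]; T=W@np.array(c["mount"])
    return im,d,K,T
def cloud(d,K,T):
    v,u=np.mgrid[:d.shape[0],:d.shape[1]]
    P=np.stack([(u-K[0,2])/K[0,0]*d,(v-K[1,2])/K[1,1]*d,d],-1)
    W=P@T[:3,:3].T+T[:3,3]; W[d<=0]=np.nan
    return W
def save(n,im): cv2.imwrite("pics/"+n,im[...,::-1])
E
python3 - <<'E'
from h import *
s=bot.state(); print(s)
ims=[]
for n in["top","side"]:
    im,d,K,T=grab(n); ims.append(im); W=cloud(d,K,T); print(n,T[:3,3].round(),T[:3,2].round(2))
    np.save(n+"W.npy",W)
    np.save(n+"I.npy",im)
    for o in["block","cradle","driver","stand","screw","bridge","spare_block"]:
        for r in finder.masks_of(n,o)[:4]:
            m=r["pixels"]; print(n,o,round(r["confidence"],2),np.round(r["position"]),np.nanmedian(W[m],0).round(), m.sum(), np.nanpercentile(W[m][:,2],95).round())
save("top.png",ims[0]);save("side.png",ims[1])
E
```

```text
pics
{'t': 0.0, 'joint_pos': array([ 1.09132542e+00,  9.18578609e-02,  1.23189007e+00, -1.51740416e-05,
        1.81980253e+00, -5.67155359e-02]), 'joint_velocities': array([-0.00093035, -0.00131695, -0.00042014,  0.00062417, -0.00024515,
       -0.00065193]), 'tau': array([-1.78378043e-03, -4.58737493e+01, -4.18020844e+01, -2.00235208e-04,
        1.16685286e-02, -3.97753638e-05]), 'tcp_pos': array([246.06732317, 546.95535852, 252.1490649 ]), 'tool_rot': array([ 2.09808839e-01,  9.77741936e-01, -9.45883099e-04, -2.52212815e-04]), 'ft_force': array([ 1.33583737, -0.25120913, -0.57992094]), 'moment': array([-0.01937195,  0.00900058,  0.04109616]), 'gripper_force': 0.0, 'opening': 85.06069639316495}
top [ 269. -103. 1281.] [ 0.18  0.   -0.98]
top block 0.93 [281. 313.] [ 217. -288.   55.] 1377 60.0
top block 0.75 [200. 313.] [ 472. -292.   44.] 572 48.0
top block 0.65 [224. 370.] [ 403. -479.   37.] 689 42.0
top block 0.61 [222. 430.] [ 408. -675.   37.] 627 42.0
top cradle 0.64 [200. 305.] [ 478. -279.   39.] 510 45.0
top driver 0.74 [188. 114.] [483. 330. 120.] 148 127.0
top stand 0.
[... 186 characters left out ...]
[710. 371.  47.] 668 52.0
top spare_block 0.25 [198. 314.] [ 472. -295.   44.] 585 48.0
side [  941. -1350.  1038.] [-0.27  0.77 -0.59]
side block 0.96 [260. 199.] [ 409. -500.   37.] 741 43.0
side block 0.86 [217. 177.] [ 238. -323.   55.] 879 61.0
side block 0.86 [306. 170.] [ 419. -700.   40.] 622 44.0
side block 0.78 [223. 243.] [ 477. -311.   45.] 459 50.0
side cradle 0.59 [231. 244.] [ 511. -329.   25.] 439 45.0
side stand 0.48 [148. 290.] [492. 305.  42.] 201 53.0
side screw 0.55 [174. 308.] [667. -22. 129.] 95 141.0
side screw 0.36 [171. 336.] [744. 184.  28.] 306 33.0
side bridge 0.83 [194. 294.] [609. -30.  14.] 1369 126.0
side spare_block 0.84 [150. 340.] [720. 350.  46.] 233 54.0
```

```bash
python3 -c "
import numpy as np,cv2
a=cv2.imread('pics/top.png');b=cv2.imread('pics/side.png')
print(a.shape)"
```

```text
(384, 512, 3)
```

View pics/top.png

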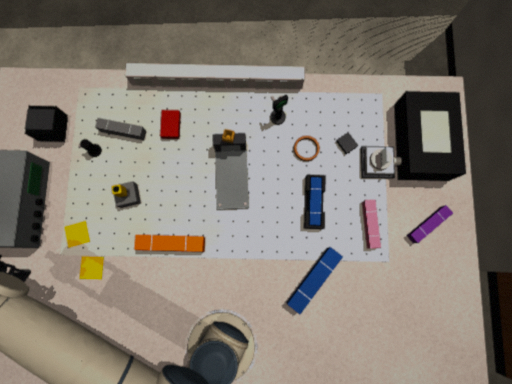

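View pics/side.png

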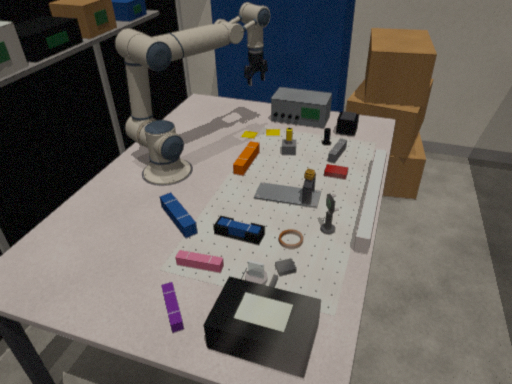

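Candidates for the block, as top-image pixels: blue in cradle (200,315), bigger blue on the bench (280,315), orange (243,170), pink (224,372), purple (224,430). I choose the smaller blue one in the cradle, and will now check it in a crop and measure the poses.

```bash
cat > fit.py <<'E'
from h import *
def rect(P,name):
    r=cv2.minAreaRect(P[:,:2].astype(np.float32)); (c,(w,h),a)=r
    if w<h: w,h,a=h,w,a+90
    a=(a+90)%180-90
    print(name,len(P),"c",np.round(c,1),"LxW",round(w,1),round(h,1),"ang",round(a,1),"z",np.median(P[:,2]).round(1)); return r
E
python3 - <<'E'
from fit import *
for n in["top","side"]:
    W=np.load(n+"W.npy"); I=np.load(n+"I.npy"); hsv=cv2.cvtColor(I,cv2.COLOR_RGB2HSV)
    H,S,V=[hsv[...,i].astype(int) for i in range(3)]
    X,Y,Z=[W[...,i] for i in range(3)]
    blue=(H>95)&(H<125)&(S>120)
    box=lambda x0,x1,y0,y1:(X>x0)&(X<x1)&(Y>y0)&(Y<y1)
    rect(W[blue&box(380,570,-360,-230)&(Z>38)],n+" block")
    rect(W[blue&box(50,380,-450,-180)&(Z>38)],n+" bigblue")
    rect(W[box(370,580,-370,-220)&(Z>30)&(Z<60)],n+" cradle")
    rect(W[box(400,620,-90,80)&(Z>6)&(Z<20)],n+" plate")
    rect(W[box(560,760,-100,80)&(Z>85)&(Z<106)],n+" beam")
    rect(W[box(560,760,-100,80)&(Z>113)],n+" screw")
    rect(W[box(420,560,250,390)&(Z>40)&(Z<60)],n+" stand")
    rect(W[box(420,560,250,390)&(Z>100)],n+" driver")
I=np.load("topI.npy"); save("crop.png",cv2.resize(I[165:240,280:400],None,fx=6,fy=6,interpolation=cv2.INTER_CUBIC))
E
```

```text
top block 508 c [ 473.2 -295.7] LxW 162.7 40.3 ang -0.2 z 44.3
top bigblue 1142 c [ 218.4 -291. ] LxW 225.8 52.0 ang -37.2 z 55.7
top cradle 854 c [ 475.6 -295.5] LxW 180.7 64.3 ang -1.6 z 42.9
top plate 1537 c [514.    4.9] LxW 220.1 160.6 ang 7.9 z 10.8
top beam 273 c [665.6  -4.8] LxW 107.8 39.0 ang -86.2 z 96.2
top screw 128 c [665.7  -5.4] LxW 35.4 33.1 ang -10.0 z 131.7
top stand 303 c [484.6 338.3] LxW 71.8 71.0 ang -76.1 z 48.7
top driver 122 c [483.9 337.7] LxW 31.2 29.5 ang -75.9 z 123.6
side block 341 c [ 473.4 -302.8] LxW 168.9 61.8 ang -1.3 z 45.9
side bigblue 525 c [ 220.5 -300.9] LxW 231.4 49.9 ang -37.2 z 57.4
side cradle 621 c [ 474.4 -301. ] LxW 184.5 69.5 ang -1.7 z 44.2
side plate 694 c [512.5  -3.3] LxW 214.7 164.3 ang 0.2 z 12.5
side beam 108 c [666.8 -16. ] LxW 106.9 36.1 ang -86.1 z 97.3
side screw 100 c [668.  -10.3] LxW 51.1 33.2 ang 76.0 z 129.3
side stand 114 c [485. 328.] LxW 83.4 63.7 ang -74.8 z 49.8
side driver 50 c [486.4 328.1] LxW 38.0 28.7 ang -73.7 z 118.2
```

View pics/crop.png

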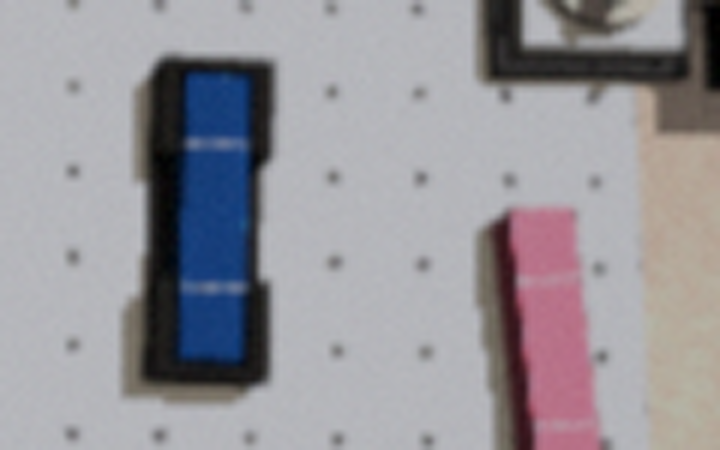

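The crop shows a plain blue block with white lines lying in the black cradle (crop pixel ~ (215,215), i.e. top image (200,316)). It is smaller than the big blue block, so this is the one. Next I plan moves past the stand and the bridge, looking with the wrist camera on the way.

```bash
cat > plan.py <<'E'
import sys; from h import *
# python3 plan.py x y z yaw nrows   (tool down; yaw of tool x axis, deg)
def down(yaw): return R.from_euler('z',yaw,degrees=True)*R.from_euler('x',180,degrees=True)
def plan(x,y,z,yaw,n,start=None,lim=1.0):
    s=bot.state(); p0=np.array(s["tcp_pos"]); r0=R.from_quat(s["tool_rot"])
    if start is not None: p0,r0=start
    X0=r0.as_matrix()[:,0]; y0=np.degrees(np.arctan2(X0[1],X0[0]))
    goal=np.array([x,y,z],float); r1=down(yaw)
    tz=-(yaw-y0)  # choose sign/winding as given: yaw may be >180
    p,r=p0.copy(),r0; tr=[];tu=[]
    tilt=(r.inv()*down(y0)).as_rotvec(degrees=True)
    for k in range(n):
        t=r.inv().apply((goal-p)/(n-k)); v=np.round(t/30,2)
        w=np.round(np.r_[tilt[:2]/n,tz/n]/8,2)
        if abs(v).max()>1 or abs(w).max()>1: print("OVER",v,w); return
        p=p+r.apply(v*30); r=r*R.from_rotvec(w*8,degrees=True); tr.append((v+0.).tolist()); tu.append((w+0.).tolist())
    while len(tr)%10: tr.append([0,0,0]);tu.append([0,0,0])
    print("from",p0.round(1),round(y0,1),"end",p.round(1))
    for i in range(0,len(tr),10): print('"travel":',tr[i:i+10],'\n"turn":',tu[i:i+10])
    return p,r
if __name__=="__main__":
    st=None
    for a in sys.argv[1:]:
        v=[float(q) for q in a.split(",")]; st=plan(*v[:4],int(v[4]),start=st)
E
python3 -c "
from h import *
c=optics.calibration('wrist');print(np.round(c['mount'],2),c['camera_matrix'])"
python3 plan.py 460,290,330,120,10 610,-20,330,120,12
```

```text
[[   0.     -0.95   -0.3    75.65]
 [   1.      0.     -0.      0.93]
 [   0.     -0.3     0.95 -120.76]
 [   0.      0.      0.      1.  ]] [[298.47319522   0.         251.43747542]
 [  0.         298.47319522 185.24881348]
 [  0.           0.           1.        ]]
OVER [-1.03 -0.43 -0.26] [0.   0.   0.45]
OVER [-1.57 -1.02 -0.21] [0.   0.   0.37]
```

```bash
python3 plan.py 480,335,255,165,11 660,-6,255,175,13 | tee p.txt
```

```text
from [246.2 547.2 253.3] 155.8 end [480.  334.9 255.1]
"travel": [[-0.91, -0.3, -0.01], [-0.91, -0.31, 0.0], [-0.9, -0.32, -0.01], [-0.9, -0.33, 0.0], [-0.89, -0.35, -0.01], [-0.89, -0.36, 0.0], [-0.88, -0.37, -0.01], [-0.88, -0.38, 0.0], [-0.87, -0.39, -0.01], [-0.86, -0.41, 0.0]] 
"turn": [[0.0, 0.0, -0.1], [0.0, 0.0, -0.1], [0.0, 0.0, -0.1], [0.0, 0.0, -0.1], [0.0, 0.0, -0.1], [0.0, 0.0, -0.1], [0.0, 0.0, -0.1], [0.0, 0.0, -0.1], [0.0, 0.0, -0.1], [0.0, 0.0, -0.1]]
"travel": [[-0.86, -0.42, -0.01], [0, 0, 0], [0, 0, 0], [0, 0, 0], [0, 0, 0], [0, 0, 0], [0, 0, 0], [0, 0, 0], [0, 0, 0], [0, 0, 0]] 
"turn": [[0.0, 0.0, -0.1], [0, 0, 0], [0, 0, 0], [0, 0, 0], [0, 0, 0], [0, 0, 0], [0, 0, 0], [0, 0, 0], [0, 0, 0], [0, 0, 0]]
from [480.  334.9 255.1] 164.6 end [659.9  -6.  255.1]
"travel": [[-0.68, -0.72, 0.0], [-0.67, -0.73, 0.0], [-0.66, -0.74, 0.0], [-0.65, -0.75, 0.0], [-0.63, -0.76, 0.0], [-0.62, -0.76, 0.0], [-0.61, -0.77, 0.0], [-0.6, -0.78, 0.0], [-0.59, -0.79, 0.0], [-0.58, -0.8, 0.0]] 
"turn": [[0.0, 0.0, -0.1], [0.0, 0.0, -0.1], [0.0, 0.0, -0.1], [0.0, 0.0, -0.1], [0.0, 0.0, -0.1], [0.0, 0.0, -0.1], [0.0, 0.0, -0.1], [0.0, 0.0, -0.1], [0.0, 0.0, -0.1], [0.0, 0.0, -0.1]]
"travel": [[-0.58, -0.81, 0.0], [-0.56, -0.82, 0.0], [-0.55, -0.82, 0.0], [0, 0, 0], [0, 0, 0], [0, 0, 0], [0, 0, 0], [0, 0, 0], [0, 0, 0], [0, 0, 0]] 
"turn": [[0.0, 0.0, -0.1], [0.0, 0.0, -0.1], [0.0, 0.0, -0.1], [0, 0, 0], [0, 0, 0], [0, 0, 0], [0, 0, 0], [0, 0, 0], [0, 0, 0], [0, 0, 0]]
```

Request:
drive_tool(travel=[[-0.91,-0.3,0],[-0.91,-0.31,0],[-0.9,-0.32,0],[-0.9,-0.33,0],[-0.89,-0.35,0],[-0.89,-0.36,0],[-0.88,-0.37,0],[-0.88,-0.38,0],[-0.87,-0.39,0],[-0.6,-0.3,0]], turn=[[0,0,-0.1],[0,0,-0.1],[0,0,-0.1],[0,0,-0.1],[0,0,-0.1],[0,0,-0.1],[0,0,-0.1],[0,0,-0.1],[0,0,-0.1],[0,0,-0.1]], jaw=1)

```text
t: 2.05
tcp_pos: [453.1, 358.8, 253.3]
tool_rot: [0.141, 0.99, -0.0, 0.0]
ft_force: [0.8, -0.2, -0.3]
opening: 85.8
gripper_force: 0.0
```

```bash
cat > look.py <<'E'
from fit import *
import sys
def look(tag):
    im,d,K,T=grab("wrist"); W=cloud(d,K,T); np.save(tag+"W.npy",W);np.save(tag+"I.npy",im)
    print("v",np.linalg.norm(bot.state()["joint_velocities"]).round(4)); return im,W
E
python3 - <<'E'
from look import *
for i in range(3):
    im,W=look("stand"); X,Y,Z=W[...,0],W[...,1],W[...,2]
    b=(abs(X-484)<60)&(abs(Y-338)<60)
    rect(W[b&(Z>38)&(Z<60)],"stand"); rect(W[b&(Z>115)],"driver")
E
python3 plan.py 660,-6,255,175,12
```

```text
v 0.0857
stand 2355 c [485.5 335.6] LxW 70.4 70.4 ang 14.9 z 50.2
driver 27252 c [464.5 341.7] LxW 113.9 74.6 ang 85.4 z 310.7
v 0.0608
stand 2360 c [485.6 335.5] LxW 70.5 70.3 ang -75.2 z 50.2
driver 28370 c [466.4 340.4] LxW 115.5 72.7 ang 80.7 z 310.1
v 0.0304
stand 2357 c [485.4 335.5] LxW 70.6 70.2 ang -75.2 z 50.2
driver 27537 c [465.5 341.7] LxW 113.7 75.1 ang 84.7 z 310.4
from [452.7 359.2 253.2] 163.7 end [659.9  -6.1 254.9]
"travel": [[-0.84, -0.81, -0.01], [-0.82, -0.83, 0.0], [-0.81, -0.84, -0.01], [-0.8, -0.85, 0.0], [-0.78, -0.87, -0.01], [-0.77, -0.88, 0.0], [-0.75, -0.89, -0.01], [-0.74, -0.9, 0.0], [-0.72, -0.92, -0.01], [-0.71, -0.93, 0.0]] 
"turn": [[0.0, 0.0, -0.12], [0.0, 0.0, -0.12], [0.0, 0.0, -0.12], [0.0, 0.0, -0.12], [0.0, 0.0, -0.12], [0.0, 0.0, -0.12], [0.0, 0.0, -0.12], [0.0, 0.0, -0.12], [0.0, 0.0, -0.12], [0.0, 0.0, -0.12]]
"travel": [[-0.69, -0.94, -0.01], [-0.67, -0.95, 0.0], [0, 0, 0], [0, 0, 0], [0, 0, 0], [0, 0, 0], [0, 0, 0], [0, 0, 0], [0, 0, 0], [0, 0, 0]] 
"turn": [[0.0, 0.0, -0.12], [0.0, 0.0, -0.12], [0, 0, 0], [0, 0, 0], [0, 0, 0], [0, 0, 0], [0, 0, 0], [0, 0, 0], [0, 0, 0], [0, 0, 0]]
```

Request:
drive_tool(travel=[[-0.88,-0.93,0],[-0.87,-0.94,0],[-0.85,-0.95,0],[-0.84,-0.96,0],[-0.83,-0.97,0],[-0.81,-0.98,0],[-0.8,-0.98,0],[-0.78,-0.98,0],[-0.76,-0.98,0],[-0.5,-0.7,0]], turn=[[0,0,-0.12],[0,0,-0.12],[0,0,-0.12],[0,0,-0.12],[0,0,-0.12],[0,0,-0.12],[0,0,-0.12],[0,0,-0.12],[0,0,-0.12],[0,0,-0.12]])

```text
t: 3.45
tcp_pos: [626.4, 34.6, 253.1]
tool_rot: [0.058, 0.998, 0.0, -0.0]
ft_force: [0.6, 0.4, -0.5]
opening: 85.8
gripper_force: 0.0
```

```bash
python3 - <<'E'
from look import *
W=np.load("standW.npy"); X,Y,Z=W[...,0],W[...,1],W[...,2]
b=(abs(X-484)<60)&(abs(Y-338)<60)
rect(W[b&(Z>118)&(Z<135)],"driver")
for i in range(3):
    im,W=look("scr"); X,Y,Z=W[...,0],W[...,1],W[...,2]
    b=(abs(X-666)<80)&(abs(Y+6)<80)
    beam=W[b&(Z>92)&(Z<104)]; rect(beam,"beam")
    sc=W[b&(Z>130)&(Z<150)]; rect(sc,"screw"); print(np.percentile(sc[:,2],[5,25,50,75,95]).round(1), np.percentile(beam[:,2],[5,25,50,75,95]).round(1))
    rect(W[b&(Z>8)&(Z<16)],"plate")
save("scr.png",im)
E
python3 plan.py 475,-290,190,178.4,12
```

```text
driver 1026 c [484.8 335.7] LxW 30.2 29.2 ang -77.8 z 126.1
v 0.0921
beam 2561 c [666.6  -7.9] LxW 107.8 36.4 ang -86.2 z 98.2
screw 965 c [667.2  -8. ] LxW 33.8 32.3 ang -12.2 z 139.0
[131.  135.9 139.  140.  140.9] [95.8 97.6 98.2 98.6 99.3]
plate 5440 c [646.7  -9.4] LxW 128.3 110.1 ang 3.8 z 12.3
v 0.0701
beam 2573 c [666.6  -7.8] LxW 107.8 36.5 ang -86.3 z 98.2
screw 962 c [666.7  -8. ] LxW 33.0 32.3 ang -11.2 z 139.0
[131.4 135.8 139.  140.  140.8] [95.8 97.6 98.2 98.7 99.3]
plate 5464 c [646.3  -9.5] LxW 127.6 110.4 ang 3.6 z 12.3
v 0.0361
beam 2575 c [666.6  -7.8] LxW 107.7 36.3 ang -86.2 z 98.2
screw 972 c [666.7  -7.9] LxW 33.1 32.3 ang -11.6 z 139.0
[131.2 135.7 139.  139.9 140.9] [95.6 97.7 98.2 98.7 99.4]
plate 5455 c [646.7  -9.4] LxW 128.6 110.2 ang 3.8 z 12.3
from [626.   35.  252.9] 173.3 end [ 474.9 -290.   190.1]
"travel": [[0.31, -0.95, 0.17], [0.32, -0.94, 0.17], [0.32, -0.94, 0.18], [0.33, -0.94, 0.17], [0.34, -0.94, 0.18], [0.34, -0.93, 0.17], [0.35, -0.93, 0.18], [0.36, -0.93, 0.17], [0.36, -0.93, 0.18], [0.37, -0.92, 0.17]] 
"turn": [[0.0, 0.0, -0.05], [0.0, 0.0, -0.05], [0.0, 0.0, -0.05], [0.0, 0.0, -0.05], [0.0, 0.0, -0.05], [0.0, 0.0, -0.05], [0.0, 0.0, -0.05], [0.0, 0.0, -0.05], [0.0, 0.0, -0.05], [0.0, 0.0, -0.05]]
"travel": [[0.38, -0.92, 0.18], [0.39, -0.92, 0.17], [0, 0, 0], [0, 0, 0], [0, 0, 0], [0, 0, 0], [0, 0, 0], [0, 0, 0], [0, 0, 0], [0, 0, 0]] 
"turn": [[0.0, 0.0, -0.05], [0.0, 0.0, -0.05], [0, 0, 0], [0, 0, 0], [0, 0, 0], [0, 0, 0], [0, 0, 0], [0, 0, 0], [0, 0, 0], [0, 0, 0]]
```

View pics/scr.png

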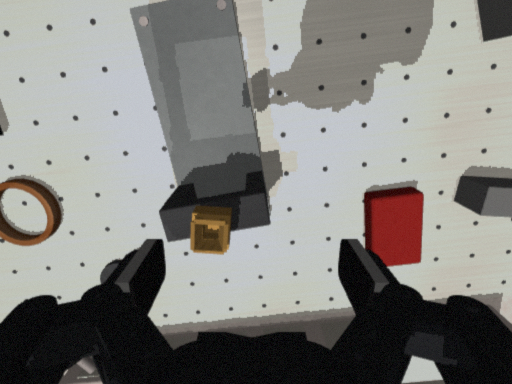

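Brass screw at pixel (row 232, col 210) on the dark beam; the plate runs up the picture toward the robot and is clear. Screw axis is about (666.7, -7.9), bridge yaw 3.8°, foot gap about 4.7 mm.

Request:
drive_tool(travel=[[0.31,-1,0.2],[0.32,-1,0.2],[0.33,-1,0.2],[0.34,-1,0.2],[0.35,-1,0.2],[0.36,-1,0.2],[0.37,-1,0.2],[0.38,-1,0.2],[0.39,-1,0.2],[0.4,-1,0.2]], turn=[[0,0,-0.06],[0,0,-0.06],[0,0,-0.06],[0,0,-0.06],[0,0,-0.06],[0,0,-0.06],[0,0,-0.06],[0,0,-0.06],[0,0,-0.06],[0,0,-0.06]])

```text
t: 4.85
tcp_pos: [496.5, -255.1, 193.4]
tool_rot: [0.015, 1.0, 0.0, 0.0]
ft_force: [0.5, 0.2, -0.2]
opening: 85.5
gripper_force: 0.0
```

```bash
python3 - <<'E'
from look import *
for i in range(2):
    im,W=look("blk"); X,Y,Z=W[...,0],W[...,1],W[...,2]
    hsv=cv2.cvtColor(im,cv2.COLOR_RGB2HSV)
    H,S,V=[hsv[...,i].astype(int) for i in range(3)]
    blue=(H>95)&(H<125)&(S>100)
    b=(abs(X-475)<110)&(abs(Y+296)<50)
    rect(W[b&(Z>38)&(Z<55)],"cradle"); rect(W[b&blue&(Z>43)&(Z<52)],"block")
save("blk.png",im)
E
python3 plan.py 451,-295,90,178.4,10 451,-295,36,178.4,6
```

```text
v 0.1078
cradle 10911 c [ 475.3 -298.6] LxW 180.7 64.2 ang -1.7 z 45.6
block 6580 c [ 473.7 -300.1] LxW 163.1 39.2 ang -2.0 z 46.2
v 0.0753
cradle 10848 c [ 475.  -298.7] LxW 180.0 64.2 ang -1.7 z 45.6
block 6576 c [ 475.2 -293. ] LxW 159.1 47.7 ang -2.0 z 46.2
from [ 495.5 -256.6  192.6] 178.1 end [ 451.1 -295.    90.1]
"travel": [[0.14, -0.13, 0.34], [0.14, -0.13, 0.34], [0.14, -0.13, 0.34], [0.14, -0.13, 0.34], [0.15, -0.14, 0.34], [0.14, -0.13, 0.34], [0.15, -0.14, 0.35], [0.14, -0.13, 0.34], [0.15, -0.14, 0.35], [0.14, -0.13, 0.34]] 
"turn": [[0.0, 0.0, 0.0], [0.0, 0.0, 0.0], [0.0, 0.0, 0.0], [0.0, 0.0, 0.0], [0.0, 0.0, 0.0], [0.0, 0.0, 0.0], [0.0, 0.0, 0.0], [0.0, 0.0, 0.0], [0.0, 0.0, 0.0], [0.0, 0.0, 0.0]]
from [ 451.1 -295.    90.1] 178.1 end [ 451.1 -295.    36.1]
"travel": [[0.0, 0.0, 0.3], [0.0, 0.0, 0.3], [0.0, 0.0, 0.3], [0.0, 0.0, 0.3], [0.0, 0.0, 0.3], [0.0, 0.0, 0.3], [0, 0, 0], [0, 0, 0], [0, 0, 0], [0, 0, 0]] 
"turn": [[0.0, 0.0, -0.01], [0.0, 0.0, -0.01], [0.0, 0.0, -0.01], [0.0, 0.0, -0.01], [0.0, 0.0, -0.01], [0.0, 0.0, -0.01], [0, 0, 0], [0, 0, 0], [0, 0, 0], [0, 0, 0]]
```

Request:
drive_tool(travel=[[0.26,-0.29,0.4],[0.26,-0.29,0.4],[0.26,-0.29,0.4],[0.26,-0.28,0.4],[0.26,-0.28,0.4],[0,0,0.5],[0,0,0.5],[0,0,0.4],[0,0,0],[0,0,0]], turn=[[0,0,0],[0,0,0],[0,0,0],[0,0,0],[0,0,0],[0,0,0],[0,0,0],[0,0,0],[0,0,0],[0,0,0]])

```text
t: 6.2
tcp_pos: [456.4, -297.7, 91.7]
tool_rot: [0.016, 1.0, -0.0, 0.0]
ft_force: [0.0, -0.3, -0.1]
opening: 85.2
gripper_force: 0.0
```

```bash
python3 - <<'E'
from look import *
im,W=look("blk2"); X,Y,Z=W[...,0],W[...,1],W[...,2]
b=(abs(X-475)<110)&(abs(Y+296)<45)
rect(W[b&(Z>40)&(Z<52)],"cradle")
save("blk2.png",im)
E
python3 plan.py 455,-298.1,36,178,6
```

```text
v 0.0055
cradle 18816 c [ 464.2 -298.2] LxW 158.7 64.3 ang -1.6 z 45.8
from [ 456.5 -297.8   92. ] 178.2 end [ 455.1 -298.1   35.9]
"travel": [[0.01, 0.0, 0.31], [0.01, 0.0, 0.31], [0.01, 0.0, 0.31], [0.01, 0.0, 0.31], [0.01, -0.01, 0.31], [0.0, 0.0, 0.32], [0, 0, 0], [0, 0, 0], [0, 0, 0], [0, 0, 0]] 
"turn": [[0.0, 0.0, 0.0], [0.0, 0.0, 0.0], [0.0, 0.0, 0.0], [0.0, 0.0, 0.0], [0.0, 0.0, 0.0], [0.0, 0.0, 0.0], [0, 0, 0], [0, 0, 0], [0, 0, 0], [0, 0, 0]]
```

View pics/blk2.png

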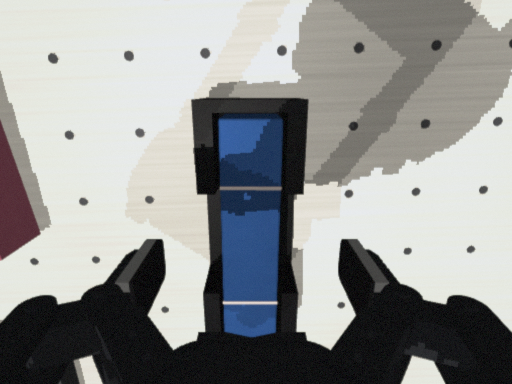

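The block lies centred between the fingers (lines at rows 188 and 303, cols ~250), with the open side gap at rows 193–265. Descending and gripping.

Request:
drive_tool(travel=[[0.01,0,0.4],[0.01,0,0.4],[0.01,-0.01,0.4],[0.01,0,0.4],[0.01,0,0.27],[0,0,0],[0,0,0],[0,0,0],[0,0,0],[0,0,0]], turn=[[0,0,0],[0,0,0],[0,0,0],[0,0,0],[0,0,0],[0,0,0],[0,0,0],[0,0,0],[0,0,0],[0,0,0]])

```text
t: 7.5
tcp_pos: [454.7, -298.0, 35.4]
tool_rot: [0.016, 1.0, -0.0, 0.0]
ft_force: [0.1, -0.4, 0.6]
opening: 85.1
gripper_force: 0.0
```

Request:
drive_tool(travel=[[0,0,0],[0,0,0],[0,0,0],[0,0,0],[0,0,0],[0,0,0],[0,0,-0.1],[0,0,-0.2],[0,0,-0.3],[0,0,-0.4]], turn=[[0,0,0],[0,0,0],[0,0,0],[0,0,0],[0,0,0],[0,0,0],[0,0,0],[0,0,0],[0,0,0],[0,0,0]], jaw=-1, force=50)

```text
t: 8.75
tcp_pos: [454.5, -297.8, 65.8]
tool_rot: [0.016, 1.0, 0.0, -0.0]
ft_force: [0.3, -0.5, -2.3]
opening: 35.6
gripper_force: 51.7
```

```bash
python3 -c "
from h import *
s=bot.state();print(s['tcp_pos'],s['opening'],s['ft_force'],s['t'])"
python3 plan.py 455,-298,115,178.2,3 540,-17,115,183.8,10 540,-17,60,183.8,4
```

```text
[ 454.49862721 -297.8226734    65.75297897] 35.61096212216504 [ 0.25679822 -0.52812015 -2.29119114] 8.75
from [ 454.5 -297.8   65.8] 178.2 end [ 455.1 -297.9  115. ]
"travel": [[-0.01, 0.0, -0.55], [0.0, 0.0, -0.55], [-0.01, 0.0, -0.54], [0, 0, 0], [0, 0, 0], [0, 0, 0], [0, 0, 0], [0, 0, 0], [0, 0, 0], [0, 0, 0]] 
"turn": [[0.0, 0.0, 0.0], [0.0, 0.0, 0.0], [0.0, 0.0, 0.0], [0, 0, 0], [0, 0, 0], [0, 0, 0], [0, 0, 0], [0, 0, 0], [0, 0, 0], [0, 0, 0]]
from [ 455.1 -297.9  115. ] 178.2 end [539.9 -17.1 115. ]
"travel": [[-0.25, 0.94, 0.0], [-0.26, 0.94, 0.0], [-0.27, 0.94, 0.0], [-0.28, 0.94, 0.0], [-0.29, 0.93, 0.0], [-0.3, 0.93, 0.0], [-0.31, 0.93, 0.0], [-0.32, 0.93, 0.0], [-0.33, 0.92, 0.0], [-0.33, 0.92, 0.0]] 
"turn": [[0.0, 0.0, -0.07], [0.0, 0.0, -0.07], [0.0, 0.0, -0.07], [0.0, 0.0, -0.07], [0.0, 0.0, -0.07], [0.0, 0.0, -0.07], [0.0, 0.0, -0.07], [0.0, 0.0, -0.07], [0.0, 0.0, -0.07], [0.0, 0.0, -0.07]]
OVER [-0.    0.    0.46] [  0.    -0.   -11.25]
```

Request:
drive_tool(travel=[[0,0,-0.6],[0,0,-0.6],[-0.2,0.94,0],[-0.21,0.94,0],[-0.22,0.94,0],[-0.23,0.94,0],[-0.24,0.94,0],[-0.25,0.94,0],[-0.26,0.94,0],[-0.27,0.94,0]], turn=[[0,0,0],[0,0,0],[0,0,-0.08],[0,0,-0.08],[0,0,-0.08],[0,0,-0.08],[0,0,-0.08],[0,0,-0.08],[0,0,-0.08],[0,0,-0.08]])

```text
t: 10.0
tcp_pos: [509.8, -71.0, 102.6]
tool_rot: [-0.029, 1.0, -0.0, 0.001]
ft_force: [0.5, -1.2, -2.4]
opening: 35.7
gripper_force: 51.7
```

Request:
drive_tool(travel=[[-0.26,0.9,0.2],[-0.26,0.8,0.3],[0,0,0.3],[0,0,0],[0,0,0],[0,0,0],[0,0,0],[0,0,0],[0,0,0],[0,0,0]], turn=[[0,0,-0.06],[0,0,0],[0,0,0],[0,0,0],[0,0,0],[0,0,0],[0,0,0],[0,0,0],[0,0,0],[0,0,0]])

```text
t: 11.25
tcp_pos: [521.8, -20.0, 77.1]
tool_rot: [-0.033, 0.999, -0.0, -0.0]
ft_force: [-0.0, -0.5, -3.0]
opening: 35.3
gripper_force: 51.6
```

```bash
python3 - <<'E'
from look import *
im,W=look("car"); X,Y,Z=W[...,0],W[...,1],W[...,2]
s=bot.state(); p=s["tcp_pos"]; print(p)
hsv=cv2.cvtColor(im,cv2.COLOR_RGB2HSV)
H,S,V=[hsv[...,i].astype(int) for i in range(3)]
blue=(H>95)&(H<125)&(S>100)&(Z>p[2]+5)&(Z<p[2]+25)
rect(W[blue],"block part")
rect(W[(Z>8)&(Z<16)&(X<480)&(X>420)&(abs(Y+15)<90)],"plate")
save("car.png",im)
E
python3 plan.py 522,-17.5,44,-176.2,6
```

```text
v 0.0016
[521.74737581 -19.955945    77.15496034]
block part 16706 c [507.5 -23.3] LxW 94.2 70.4 ang 24.8 z 88.0
plate 7750 c [465.5 -21.3] LxW 110.2 35.8 ang -86.2 z 12.2
from [521.7 -20.   77.2] -176.2 end [521.9 -17.5  43.9]
"travel": [[0.0, 0.01, 0.18], [0.0, 0.01, 0.19], [0.0, 0.02, 0.18], [0.0, 0.01, 0.19], [-0.01, 0.02, 0.18], [0.0, 0.01, 0.19], [0, 0, 0], [0, 0, 0], [0, 0, 0], [0, 0, 0]] 
"turn": [[0.0, 0.0, 0.0], [0.0, 0.0, 0.0], [0.0, 0.0, 0.0], [0.0, 0.0, 0.0], [0.0, 0.0, 0.0], [0.0, 0.0, 0.0], [0, 0, 0], [0, 0, 0], [0, 0, 0], [0, 0, 0]]
```

View pics/car.png

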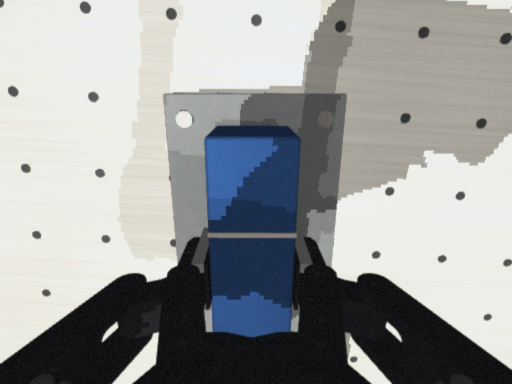

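The block is held straight over the plate (plate edges cols 165–345, block cols 207–298). Lower to just above the plate, then slide under the beam.

Request:
drive_tool(travel=[[0,0.08,0.3],[0,0,0.3],[0,0,0.3],[0,0,0.24],[0,0,0],[0,0,0],[-0.2,0,0],[-0.2,0,0],[-0.2,0,0],[-0.2,0,0]], turn=[[0,0,0],[0,0,0],[0,0,0],[0,0,0],[0,0,0],[0,0,0],[0,0,0],[0,0,0],[0,0,0],[0,0,0]])

```text
t: 12.55
tcp_pos: [546.1, -15.9, 42.9]
tool_rot: [-0.033, 0.999, 0.0, -0.0]
ft_force: [0.4, -1.1, -2.4]
opening: 35.4
gripper_force: 51.6
```

Request:
drive_tool(travel=[[-0.3,0,0],[-0.3,0,0],[-0.3,0,0],[-0.3,0,0],[-0.3,0,0],[-0.3,0,0],[0,0,0],[0,0,0],[0,0,0],[0,0,0]], turn=[[0,0,0],[0,0,0],[0,0,0],[0,0,0],[0,0,0],[0,0,0],[0,0,0],[0,0,0],[0,0,0],[0,0,0]])

```text
t: 13.8
tcp_pos: [599.3, -12.5, 43.1]
tool_rot: [-0.033, 0.999, -0.0, 0.0]
ft_force: [-0.9, -0.1, -3.3]
opening: 35.3
gripper_force: 51.6
```

```bash
python3 - <<'E'
from look import *
im,W=look("car2"); X,Y,Z=W[...,0],W[...,1],W[...,2]
s=bot.state(); p=s["tcp_pos"]; print(p,s['ft_force'])
hsv=cv2.cvtColor(im,cv2.COLOR_RGB2HSV)
H,S,V=[hsv[...,i].astype(int) for i in range(3)]
blue=(H>95)&(H<125)&(S>100)&(Z>40)&(Z<65)&(X<590)
rect(W[blue],"block part"); b=W[blue]; print(np.percentile(b[:,0],[.2,1]),np.percentile(b[:,2],[5,50,95]))
E
python3 plan.py 600.3,-12.3,41.5,-176.2,6
```

```text
v 0.0035
[599.31661653 -12.46354534  43.06422347] [-0.57858582 -0.58160063 -3.0505189 ]
block part 10786 c [564.3 -10.3] LxW 53.9 51.4 ang -90.0 z 53.9
[538.75445324 539.09524199] [52.62674463 53.85047171 54.84501174]
from [599.3 -12.5  43.1] -176.2 end [600.2 -12.4  41.6]
"travel": [[-0.01, 0.0, 0.01], [0.0, 0.0, 0.01], [-0.01, 0.0, 0.01], [0.0, 0.0, 0.01], [-0.01, 0.0, 0.01], [0.0, 0.0, 0.0], [0, 0, 0], [0, 0, 0], [0, 0, 0], [0, 0, 0]] 
"turn": [[0.0, 0.0, 0.0], [0.0, 0.0, 0.0], [0.0, 0.0, 0.0], [0.0, 0.0, 0.0], [0.0, 0.0, 0.0], [0.0, 0.0, 0.0], [0, 0, 0], [0, 0, 0], [0, 0, 0], [0, 0, 0]]
```

Request:
drive_tool(travel=[[0,0,0.03],[0,0,0.03],[0,0,0],[0,0,0],[0,0,0],[0,0,0],[0,0,0],[0,0,0],[0,0,0],[0,0,0]], turn=[[0,0,0],[0,0,0],[0,0,0],[0,0,0],[0,0,0],[0,0,0],[0,0,0],[0,0,0],[0,0,0],[0,0,0]])

```text
t: 15.1
tcp_pos: [599.5, -12.5, 41.4]
tool_rot: [-0.033, 0.999, -0.0, 0.0]
ft_force: [-2.9, -0.5, 1.8]
opening: 35.0
gripper_force: 52.0
```

Request:
drive_tool(travel=[[0,0,0],[0,0,0],[0,0,0],[0,0,0],[0,0,0],[0,0,-0.3],[0,0,-0.6],[0,0,-0.9],[0,0,-1],[0,0,-1]], turn=[[0,0,0],[0,0,0],[0,0,0],[0,0,0],[0,0,0],[0,0,0],[0,0,0],[0,0,0],[0,0,0],[0,0,0]], jaw=1)

```text
t: 16.35
tcp_pos: [599.7, -12.4, 158.1]
tool_rot: [-0.033, 0.999, -0.0, 0.001]
ft_force: [0.1, -0.3, 0.6]
opening: 85.4
gripper_force: 0.0
```

```bash
python3 - <<'E'
from look import *
im,W=look("rel"); X,Y,Z=W[...,0],W[...,1],W[...,2]
hsv=cv2.cvtColor(im,cv2.COLOR_RGB2HSV)
H,S,V=[hsv[...,i].astype(int) for i in range(3)]
m=(H>95)&(H<125)&(S>100)&(Z>40)&(Z<65)&(X<660)&(abs(Y+12)<50); b=W[m]
rect(b,"block"); print(np.percentile(b[:,0],[.2,1,99]),np.percentile(b[:,2],[5,50,95]))
s=b[(b[:,0]<620)]; xs=np.arange(545,620,5); my=[(np.percentile(s[abs(s[:,0]-x)<3][:,1],[1,99])) .round(1) for x in xs]; print(my)
save("rel.png",im)
E
python3 plan.py 484.9,335.6,200,-166,12
```

```text
v 0.0798
block 6157 c [599.4 -11.9] LxW 119.1 36.0 ang 3.5 z 52.3
[539.44531417 540.39133078 656.64908441] [51.14760082 52.25395369 53.30357235]
[array([-33.1,   2. ]), array([-32.2,   2.5]), array([-31.9,   2.9]), array([-31.7,   3.4]), array([-31.4,   3.2]), array([-31.2,   3.5]), array([-30.2,   3.9]), array([-29.6,   4.6]), array([-29.8,   4.9]), array([-29.6,   5.4]), array([-29.3,   5.2]), array([-29.1,   5.3]), array([-28.9,   5.8]), array([-28.7,   6.3]), array([-28.5,   6.7])]
OVER [ 0.17  1.01 -0.1 ] [-0.    0.01 -0.11]
```

View pics/rel.png

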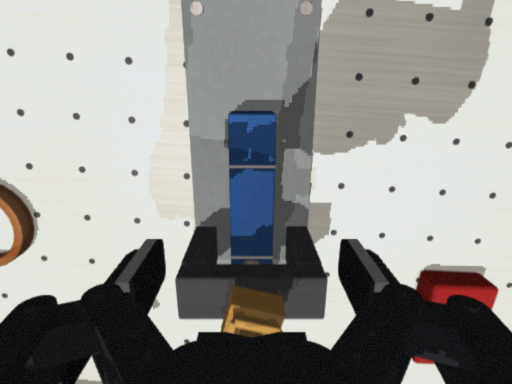

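The block (cols 230–275, rows 112–262) lies flat and in line, its front line under the foot. Next, the driver.

```bash
python3 plan.py 484.9,335.6,215,-166,14
```

```text
from [601.2 -12.6 163.4] -176.2 end [484.9 335.6 214.9]
"travel": [[0.22, 0.85, -0.13], [0.21, 0.85, -0.13], [0.2, 0.85, -0.13], [0.19, 0.85, -0.12], [0.18, 0.85, -0.13], [0.17, 0.86, -0.12], [0.16, 0.86, -0.13], [0.14, 0.86, -0.12], [0.13, 0.86, -0.13], [0.12, 0.87, -0.12]] 
"turn": [[0.0, 0.0, -0.09], [0.0, 0.0, -0.09], [0.0, 0.0, -0.09], [0.0, 0.0, -0.09], [0.0, 0.0, -0.09], [0.0, 0.0, -0.09], [0.0, 0.0, -0.09], [0.0, 0.0, -0.09], [0.0, 0.0, -0.09], [0.0, 0.0, -0.09]]
"travel": [[0.11, 0.87, -0.13], [0.1, 0.87, -0.12], [0.1, 0.86, -0.13], [0.08, 0.87, -0.12], [0, 0, 0], [0, 0, 0], [0, 0, 0], [0, 0, 0], [0, 0, 0], [0, 0, 0]] 
"turn": [[0.0, 0.0, -0.09], [0.0, 0.0, -0.09], [0.0, 0.0, -0.09], [0.0, 0.0, -0.09], [0, 0, 0], [0, 0, 0], [0, 0, 0], [0, 0, 0], [0, 0, 0], [0, 0, 0]]
```

Request:
drive_tool(travel=[[0.2,0.5,-0.5],[0.24,0.95,-0.5],[0.23,1,-0.5],[0.22,1,-0.2],[0.21,1,0],[0.2,1,0],[0.19,1,0],[0.18,1,0],[0.17,1,0],[0.16,1,0]], turn=[[0,0,-0.13],[0,0,-0.13],[0,0,-0.13],[0,0,-0.13],[0,0,-0.13],[0,0,-0.13],[0,0,-0.13],[0,0,-0.13],[0,0,-0.13],[0,0,-0.13]])

```text
t: 17.65
tcp_pos: [495.7, 260.4, 206.2]
tool_rot: [-0.124, 0.992, 0.0, -0.0]
ft_force: [0.1, 0.1, -0.1]
opening: 85.0
gripper_force: 0.0
```

Request:
drive_tool(travel=[[0.15,1,0],[0.14,1,0],[0,0.5,0],[0,0,0],[0,0,0],[0,0,0],[0,0,0],[0,0,0],[0,0,0],[0,0,0]], turn=[[0,0,0],[0,0,0],[0,0,0],[0,0,0],[0,0,0],[0,0,0],[0,0,0],[0,0,0],[0,0,0],[0,0,0]])

```text
t: 18.9
tcp_pos: [470.4, 329.5, 206.2]
tool_rot: [-0.123, 0.992, 0.0, -0.0]
ft_force: [0.2, -0.6, -0.2]
opening: 85.7
gripper_force: 0.0
```

```bash
python3 - <<'E'
from look import *
for i in range(2):
    im,W=look("drv"); X,Y,Z=W[...,0],W[...,1],W[...,2]
    print(bot.state()["tcp_pos"])
    b=(abs(X-484)<60)&(abs(Y-338)<60)
    rect(W[b&(Z>40)&(Z<58)],"stand"); rect(W[b&(Z>118)&(Z<135)],"driver")
save("drv.png",im)
E
python3 plan.py 484.9,335.6,140,-166.5,8
```

```text
v 0.004
[470.36420709 329.50763454 206.16194935]
stand 3427 c [485.4 335.7] LxW 70.5 70.2 ang 14.8 z 50.2
driver 1537 c [484.7 335.7] LxW 29.9 29.6 ang -78.6 z 126.0
v 0.0021
[470.38138788 329.5260808  206.1977009 ]
stand 3421 c [485.4 335.7] LxW 70.5 70.1 ang 15.0 z 50.2
driver 1533 c [484.7 335.7] LxW 30.0 29.7 ang -79.1 z 126.0
from [470.4 329.5 206.2] -165.8 end [485.  335.6 139.9]
"travel": [[-0.06, 0.01, 0.28], [-0.07, 0.01, 0.28], [-0.06, 0.01, 0.27], [-0.07, 0.01, 0.28], [-0.06, 0.01, 0.27], [-0.07, 0.01, 0.28], [-0.06, 0.01, 0.27], [-0.07, 0.01, 0.28], [0, 0, 0], [0, 0, 0]] 
"turn": [[0.0, 0.0, 0.01], [0.0, 0.0, 0.01], [0.0, 0.0, 0.01], [0.0, 0.0, 0.01], [0.0, 0.0, 0.01], [0.0, 0.0, 0.01], [0.0, 0.0, 0.01], [0.0, 0.0, 0.01], [0, 0, 0], [0, 0, 0]]
```

View pics/drv.png

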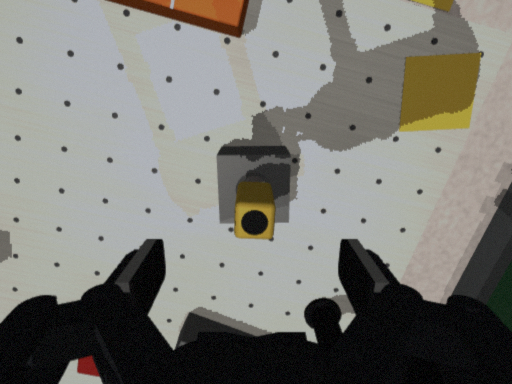

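The driver's yellow handle is at (row 222, col 254), nearly square to the jaws, with free room for the fingers. Descending on it.

Request:
drive_tool(travel=[[-0.17,0.03,0.3],[-0.17,0.02,0.4],[-0.17,0.02,0.4],[0,0,0.45],[0,0,0.45],[0,0,0.45],[0,0,0.45],[0,0,0.4],[0,0,0.35],[0,0,0]], turn=[[0,0,0.1],[0,0,0.1],[0,0,0],[0,0,0],[0,0,0],[0,0,0],[0,0,0],[0,0,0],[0,0,0],[0,0,0]])

```text
t: 20.25
tcp_pos: [484.3, 334.8, 95.5]
tool_rot: [-0.11, 0.994, -0.0, -0.001]
ft_force: [-0.7, 0.0, 0.1]
opening: 85.4
gripper_force: 0.0
```

Request:
drive_tool(travel=[[0,0,0],[0,0,0],[0,0,0],[0,0,0],[0,0,0],[0,0,0],[0,0,0],[0,0,-0.2],[0,0,-0.4],[0,0,-0.4]], turn=[[0,0,0],[0,0,0],[0,0,0],[0,0,0],[0,0,0],[0,0,0],[0,0,0],[0,0,0],[0,0,0],[0,0,0]], jaw=-1, force=60)

```text
t: 21.5
tcp_pos: [484.6, 335.0, 127.2]
tool_rot: [-0.11, 0.994, -0.0, -0.0]
ft_force: [0.4, -0.4, -1.2]
opening: 29.5
gripper_force: 59.1
```

```bash
python3 - <<'E'
from look import *
s=bot.state(); print(s["tcp_pos"],s["joint_pos"])
E
python3 plan.py 484.9,335.6,215,-167.5,4 666.7,-7.9,232,168.4,14
```

```text
[484.63781343 335.02140682 127.17182353] [ 5.47125034e-01  7.42511113e-02  1.47153260e+00 -2.79047847e-05
  1.59646028e+00 -1.24314306e+00]
from [484.6 335.  127.2] -167.4 end [484.8 335.7 215.1]
"travel": [[0.0, 0.0, -0.73], [0.0, 0.01, -0.73], [-0.01, 0.0, -0.73], [0.0, 0.01, -0.74], [0, 0, 0], [0, 0, 0], [0, 0, 0], [0, 0, 0], [0, 0, 0], [0, 0, 0]] 
"turn": [[0.0, 0.0, 0.0], [0.0, 0.0, 0.0], [0.0, 0.0, 0.0], [0.0, 0.0, 0.0], [0, 0, 0], [0, 0, 0], [0, 0, 0], [0, 0, 0], [0, 0, 0], [0, 0, 0]]
OVER [-0.24 -0.89 -0.04] [-0. -0. -3.]
```

```bash
python3 plan.py 484.7,335.2,245,-167.4,4 666.7,-7.9,245,-191.6,14
```

```text
from [484.6 335.  127.2] -167.4 end [484.7 335.1 245.1]
"travel": [[0.0, 0.0, -0.98], [0.0, 0.0, -0.98], [0.0, 0.0, -0.98], [0.0, 0.0, -0.99], [0, 0, 0], [0, 0, 0], [0, 0, 0], [0, 0, 0], [0, 0, 0], [0, 0, 0]] 
"turn": [[0.0, 0.0, 0.0], [0.0, 0.0, 0.0], [0.0, 0.0, 0.0], [0.0, 0.0, 0.0], [0, 0, 0], [0, 0, 0], [0, 0, 0], [0, 0, 0], [0, 0, 0], [0, 0, 0]]
from [484.7 335.1 245.1] -167.4 end [666.6  -7.8 245.1]
"travel": [[-0.25, -0.89, 0.0], [-0.27, -0.88, 0.0], [-0.3, -0.88, 0.0], [-0.33, -0.86, 0.0], [-0.35, -0.86, 0.0], [-0.38, -0.84, 0.0], [-0.4, -0.83, 0.0], [-0.43, -0.82, 0.0], [-0.45, -0.81, 0.0], [-0.48, -0.79, 0.0]] 
"turn": [[0.0, 0.0, 0.22], [0.0, 0.0, 0.22], [0.0, 0.0, 0.22], [0.0, 0.0, 0.22], [0.0, 0.0, 0.22], [0.0, 0.0, 0.22], [0.0, 0.0, 0.22], [0.0, 0.0, 0.22], [0.0, 0.0, 0.22], [0.0, 0.0, 0.22]]
"travel": [[-0.5, -0.78, 0.0], [-0.53, -0.76, 0.0], [-0.55, -0.74, 0.0], [-0.57, -0.72, 0.0], [0, 0, 0], [0, 0, 0], [0, 0, 0], [0, 0, 0], [0, 0, 0], [0, 0, 0]] 
"turn": [[0.0, 0.0, 0.22], [0.0, 0.0, 0.22], [0.0, 0.0, 0.22], [0.0, 0.0, 0.22], [0, 0, 0], [0, 0, 0], [0, 0, 0], [0, 0, 0], [0, 0, 0], [0, 0, 0]]
```

Request:
drive_tool(travel=[[0,0,-0.98],[0,0,-0.98],[0,0,-0.98],[0,0,-0.99],[-0.25,-0.89,0],[-0.27,-0.88,0],[-0.3,-0.88,0],[-0.33,-0.86,0],[-0.35,-0.86,0],[-0.38,-0.84,0]], turn=[[0,0,0],[0,0,0],[0,0,0],[0,0,0],[0,0,0.22],[0,0,0.22],[0,0,0.22],[0,0,0.22],[0,0,0.22],[0,0,0.22]])

```text
t: 22.75
tcp_pos: [563.3, 187.4, 245.4]
tool_rot: [-0.017, 1.0, 0.0, 0.0]
ft_force: [-0.0, -0.3, -1.9]
opening: 29.2
gripper_force: 59.1
```

Request:
drive_tool(travel=[[-0.4,-0.83,0],[-0.43,-0.82,0],[-0.45,-0.81,0],[-0.48,-0.79,0],[-0.5,-0.78,0],[-0.53,-0.76,0],[-0.55,-0.74,0],[-0.57,-0.72,0],[0,0,0],[0,0,0]], turn=[[0,0,0.22],[0,0,0.22],[0,0,0.22],[0,0,0.22],[0,0,0.22],[0,0,0.22],[0,0,0.22],[0,0,0.22],[0,0,0],[0,0,0]])

```text
t: 24.0
tcp_pos: [666.5, -7.4, 244.9]
tool_rot: [0.105, 0.994, 0.0, -0.0]
ft_force: [-0.8, 0.7, -1.9]
opening: 29.5
gripper_force: 59.2
```

```bash
python3 - <<'E'
from look import *
im,W=look("ins"); X,Y,Z=W[...,0],W[...,1],W[...,2]
s=bot.state(); print(s["tcp_pos"],s["joint_pos"].round(3))
b=(abs(X-667)<60)&(abs(Y+8)<60)
for a,c in((92,104),(136,146),(153,165),(165,216)): 
    m=b&(Z>a)&(Z<c); print(a,m.sum()); 
    if m.sum()>10: rect(W[m],str(a))
save("ins.png",im)
E
python3 plan.py 666.7,-7.9,235,-191.6,6
```

```text
v 0.0127
[666.45998058  -6.97531817 245.02715373] [-0.062  0.274  1.041  0.     1.827 -1.423]
92 2982
92 2982 c [666.8  -7.8] LxW 107.9 36.7 ang -86.3 z 98.1
136 663
136 663 c [666.7  -8.3] LxW 32.5 31.6 ang -10.8 z 139.6
153 68
153 68 c [661.1  -5.3] LxW 11.1 1.0 ang 78.0 z 160.1
165 399
165 399 c [661.6  -5.4] LxW 16.5 7.2 ang 77.4 z 187.0
OVER [-0.   -0.    0.06] [0.   0.   7.49]
```

View pics/ins.png

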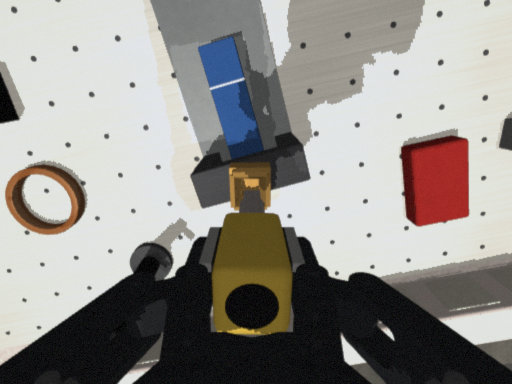

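The driver tip hangs over the brass socket (tip at row ~200, col 250; screw at row ~182, col 250), about 1.3 mm off in y. Correcting and inserting.

Request:
drive_tool(travel=[[0,-0.04,0],[0,0,0.15],[0,0,0.15],[0,0,0.15],[0,0,0.15],[0,0,0.15],[0,0,0.15],[0,0,0.15],[0,0,0],[0,0,0]], turn=[[0,0,0],[0,0,0],[0,0,0],[0,0,0],[0,0,0],[0,0,0],[0,0,0],[0,0,0],[0,0,0],[0,0,0]])

```text
t: 25.3
tcp_pos: [666.5, -8.9, 213.2]
tool_rot: [0.105, 0.994, 0.0, 0.0]
ft_force: [0.2, -0.0, -1.7]
opening: 29.4
gripper_force: 59.2
```

Request:
drive_tool(travel=[[0,0,0.05],[0,0,0.05],[0,0,0.05],[0,0,0.05],[0,0,0.05],[0,0,0],[0,0,0],[0,0,0],[0,0,0],[0,0,0]], turn=[[0,0,0],[0,0,0],[0,0,0],[0,0,0],[0,0,0],[0,0,0],[0,0,0],[0,0,0],[0,0,0],[0,0,0]])

```text
t: 26.55
tcp_pos: [666.5, -9.0, 206.6]
tool_rot: [0.105, 0.994, 0.0, 0.001]
ft_force: [-2.0, 0.3, 5.5]
opening: 29.1
gripper_force: 59.9
```

```bash
python3 - <<'E'
from look import *
im,W=look("ins2"); X,Y,Z=W[...,0],W[...,1],W[...,2]
s=bot.state(); print(s["tcp_pos"],s["joint_pos"].round(3),s["ft_force"].round(1),s["moment"].round(2))
b=(abs(X-667)<60)&(abs(Y+8)<60)
for a,c in((92,104),(132,146)): 
    m=b&(Z>a)&(Z<c); rect(W[m],str(a))
E
```

```text
v 0.0021
[666.50403666  -8.93514069 206.62068687] [-0.064  0.268  1.116  0.     1.757 -1.425] [-2.1  0.2  5.8] [-0.    0.43  0.02]
92 3924 c [666.7  -8.1] LxW 108.4 36.3 ang -86.2 z 98.1
132 898 c [660.9  -6.7] LxW 32.1 21.3 ang 76.4 z 139.3
```

Request:
drive_tool(travel=[[0,0,-0.03],[0,0,0],[0,0,0],[0,0,0.01],[0,0,0.01],[0,0,0.01],[0,0,0.01],[0,0,0.01],[0,0,0.01],[0,0,0.01]], turn=[[0,0,1],[0,0,1],[0,0,1],[0,0,1],[0,0,1],[0,0,1],[0,0,1],[0,0,1],[0,0,1],[0,0,1]])

```text
t: 27.85
tcp_pos: [666.0, -9.1, 203.9]
tool_rot: [0.721, 0.693, -0.001, -0.0]
ft_force: [-2.4, -0.4, 1.2]
opening: 29.2
gripper_force: 59.5
```

```bash
cat > scr.py <<'E'
from look import *
for i in range(2):
    im,W=look("scr2"); X,Y,Z=W[...,0],W[...,1],W[...,2]
    s=bot.state(); x=R.from_quat(s["tool_rot"]).as_matrix()[:,0]
    print(s["tcp_pos"].round(1),"j6",np.degrees(s["joint_pos"][5]).round(1),"yaw",np.degrees(np.arctan2(x[1],x[0])).round(1),s["ft_force"].round(1),s["moment"].round(2))
    b=(abs(X-667)<60)&(abs(Y+8)<60)
    m=b&(Z>92)&(Z<104); rect(W[m],"beam")
    m=b&(Z>125)&(Z<146)&(abs(X-667)<26)&(abs(Y+8)<26); rect(W[m],"head"); print(np.percentile(W[m][:,2],[50,75,85,90,95,98]).round(1))
E
python3 scr.py
```

```text
v 0.2261
[666.   -9.1 203.8] j6 -1.1 yaw 87.4 [-2.1 -0.1  1.9] [-0.12  0.54  0.08]
beam 2444 c [664.9  18.1] LxW 55.6 36.0 ang -86.1 z 98.2
head 1333 c [666.6  -7.8] LxW 34.2 34.1 ang -74.9 z 135.6
[135.6 137.1 137.6 138.1 140.4 143.7]
v 0.1149
[666.   -9.1 203.8] j6 -1.6 yaw 87.9 [-2.8 -0.5  1.4] [-0.13  0.49 -0.01]
beam 2435 c [665.   16.5] LxW 58.6 36.1 ang -86.1 z 98.1
head 1327 c [666.7  -7.8] LxW 34.0 34.0 ang -75.3 z 135.6
[135.6 137.1 137.7 138.2 141.4 144.4]
```

Request:
drive_tool(travel=[[0,0,0.01],[0,0,0.01],[0,0,0.01],[0,0,0.01],[0,0,0.01],[0,0,0.01],[0,0,0.01],[0,0,0.01],[0,0,0.01],[0,0,0.01]], turn=[[0,0,1],[0,0,1],[0,0,1],[0,0,1],[0,0,1],[0,0,1],[0,0,1],[0,0,1],[0,0,1],[0,0,1]])

```text
t: 29.2
tcp_pos: [665.6, -8.7, 200.4]
tool_rot: [0.998, 0.069, -0.001, -0.0]
ft_force: [-3.4, 0.7, 0.2]
opening: 29.3
gripper_force: 59.4
```

```bash
python3 scr.py
```

```text
v 0.2179
[665.7  -8.7 200.3] j6 78.8 yaw 7.6 [-3.2  0.6 -0.7] [0.12 0.84 0.06]
beam 4040 c [668.4  -8.3] LxW 107.8 39.5 ang -86.4 z 98.1
head 989 c [669.6  -6.6] LxW 32.3 25.6 ang -63.5 z 133.1
[133.1 134.1 135.4 139.  142.5 144.9]
v 0.105
[665.7  -8.7 200.4] j6 78.3 yaw 8.1 [-3.5  2.1 -0.4] [ 0.13  0.91 -0.01]
beam 4049 c [668.4  -8.2] LxW 107.5 39.2 ang -86.4 z 98.1
head 979 c [669.8  -6.5] LxW 32.3 25.3 ang -64.7 z 133.1
[133.1 134.  135.1 138.3 142.6 144.6]
```

Request:
drive_tool(travel=[[0,0,0],[0,0,0],[0,0,0],[0,0,-0.1],[0,0,-0.2],[0,0,-0.25],[0,0,-0.3],[0,0,-0.3],[0,0,-0.3],[0,0,-0.3]], turn=[[0,0,-0.9],[0,0,-0.9],[0,0,0],[0,0,0],[0,0,0],[0,0,0],[0,0,0],[0,0,0],[0,0,0],[0,0,0]])

```text
t: 30.55
tcp_pos: [666.4, -9.0, 254.6]
tool_rot: [0.981, 0.194, 0.0, 0.0]
ft_force: [0.2, -0.2, -0.6]
opening: 29.3
gripper_force: 59.3
```

```bash
python3 scr.py; python3 plan.py 485,335.5,250,110,14 485,335.5,120,110,6
```

```text
v 0.0286
[666.7  -9.  256.2] j6 64.0 yaw 22.3 [0.1 0.1 0.3] [-0.02  0.02 -0.  ]
beam 2780 c [668.4  -8.1] LxW 108.0 40.0 ang -86.3 z 98.1
head 751 c [666.7  -8. ] LxW 32.5 32.3 ang 25.5 z 132.8
[132.8 133.6 133.9 134.1 134.5 134.8]
v 0.0281
[666.8  -9.  255.7] j6 64.0 yaw 22.3 [ 0.3 -0.1 -2.5] [ 0.02  0.02 -0.03]
beam 2746 c [668.2  -8. ] LxW 107.9 39.3 ang -86.2 z 98.1
head 747 c [666.8  -7.9] LxW 32.3 31.7 ang -65.7 z 132.9
[132.9 133.6 134.  134.2 134.6 134.8]
from [666.8  -9.  255.7] 22.3 end [484.9 335.5 250.1]
"travel": [[-0.09, -0.92, 0.01], [0.01, -0.93, 0.01], [0.11, -0.92, 0.01], [0.21, -0.9, 0.01], [0.31, -0.87, 0.01], [0.4, -0.84, 0.01], [0.49, -0.79, 0.01], [0.58, -0.73, 0.01], [0.65, -0.66, 0.02], [0.72, -0.59, 0.01]] 
"turn": [[0.0, 0.0, -0.78], [0.0, 0.0, -0.78], [0.0, 0.0, -0.78], [0.0, 0.0, -0.78], [0.0, 0.0, -0.78], [0.0, 0.0, -0.78], [0.0, 0.0, -0.78], [0.0, 0.0, -0.78], [0.0, 0.0, -0.78], [0.0, 0.0, -0.78]]
"travel": [[0.78, -0.5, 0.02], [0.83, -0.42, 0.01], [0.86, -0.33, 0.02], [0.9, -0.23, 0.01], [0, 0, 0], [0, 0, 0], [0, 0, 0], [0, 0, 0], [0, 0, 0], [0, 0, 0]] 
"turn": [[0.0, 0.0, -0.78], [0.0, 0.0, -0.78], [0.0, 0.0, -0.78], [0.0, 0.0, -0.78], [0, 0, 0], [0, 0, 0], [0, 0, 0], [0, 0, 0], [0, 0, 0], [0, 0, 0]]
from [484.9 335.5 250.1] 109.7 end [484.9 335.4 119.9]
"travel": [[0.0, 0.0, 0.72], [0.0, 0.0, 0.72], [0.0, 0.0, 0.72], [0.0, 0.0, 0.73], [0.0, 0.0, 0.72], [0.0, -0.01, 0.73], [0, 0, 0], [0, 0, 0], [0, 0, 0], [0, 0, 0]] 
"turn": [[0.0, 0.0, -0.01], [0.0, 0.0, -0.01], [0.0, 0.0, -0.01], [0.0, 0.0, -0.01], [0.0, 0.0, -0.01], [0.0, 0.0, -0.01], [0, 0, 0], [0, 0, 0], [0, 0, 0], [0, 0, 0]]
```

Request:
drive_tool(travel=[[-0.09,-0.92,0],[0.01,-0.93,0],[0.11,-0.92,0],[0.21,-0.9,0],[0.31,-0.87,0],[0.4,-0.84,0],[0.49,-0.79,0],[0.58,-0.73,0],[0.65,-0.66,0],[0.72,-0.59,0]], turn=[[0,0,-0.78],[0,0,-0.78],[0,0,-0.78],[0,0,-0.78],[0,0,-0.78],[0,0,-0.78],[0,0,-0.78],[0,0,-0.78],[0,0,-0.78],[0,0,-0.78]])

```text
t: 31.9
tcp_pos: [535.8, 237.9, 253.6]
tool_rot: [0.738, 0.675, -0.0, -0.0]
ft_force: [-0.6, -0.7, -1.5]
opening: 29.3
gripper_force: 59.5
```

Request:
drive_tool(travel=[[0.78,-0.5,0],[0.83,-0.42,0.2],[0.86,-0.33,0.4],[0.9,-0.23,0.6],[0,0,0.8],[0,0,0.8],[0,0,0.4],[0,0,0],[0,0,0],[0,0,0]], turn=[[0,0,-0.78],[0,0,-0.78],[0,0,-0.78],[0,0,-0.78],[0,0,0],[0,0,0],[0,0,0],[0,0,0],[0,0,0],[0,0,0]])

```text
t: 33.15
tcp_pos: [485.0, 335.7, 159.3]
tool_rot: [0.576, 0.818, 0.001, 0.0]
ft_force: [0.4, 0.7, -1.3]
opening: 29.3
gripper_force: 59.5
```

```bash
python3 - <<'E'
from look import *
im,W=look("ret"); X,Y,Z=W[...,0],W[...,1],W[...,2]
print(bot.state()["tcp_pos"],bot.state()["joint_pos"].round(2))
b=(abs(X-484)<60)&(abs(Y-338)<60)
rect(W[b&(Z>40)&(Z<54)],"stand")
m=b&(Z>75)&(Z<115); print(m.sum(),np.nanmedian(W[m],0).round(1))
save("ret.png",im)
E
python3 plan.py 485.4,335.6,110,109.7,6
```

```text
v 0.0061
[484.90079009 335.67017669 159.08123761] [ 0.55  0.06  1.43 -0.    1.65  0.2 ]
stand 5228 c [485.4 335.5] LxW 70.5 70.2 ang -75.0 z 50.1
405 [482.9 344.1  99.6]
from [484.9 335.7 159.1] 109.7 end [485.4 335.5 109.9]
"travel": [[0.0, 0.0, 0.27], [0.0, 0.0, 0.27], [0.0, 0.0, 0.27], [0.0, 0.0, 0.28], [0.0, 0.01, 0.27], [-0.01, 0.0, 0.28], [0, 0, 0], [0, 0, 0], [0, 0, 0], [0, 0, 0]] 
"turn": [[0.0, 0.0, 0.0], [0.0, 0.0, 0.0], [0.0, 0.0, 0.0], [0.0, 0.0, 0.0], [0.0, 0.0, 0.0], [0.0, 0.0, 0.0], [0, 0, 0], [0, 0, 0], [0, 0, 0], [0, 0, 0]]
```

View pics/ret.png

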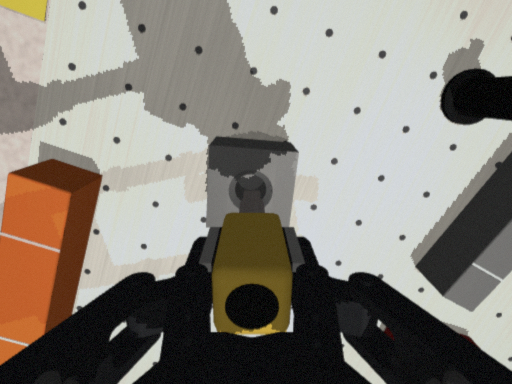

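The tip hangs over the stand's hole (row 190, col 250), lined up. Lower, release, then rise.

Request:
drive_tool(travel=[[0,0,0.3],[0,0,0.3],[0,0,0.3],[0,0,0.3],[0,0,0.3],[0,0,0.3],[0,0,0.2],[0,0,0.1],[0,0,0],[0,0,0]], turn=[[0,0,0],[0,0,0],[0,0,0],[0,0,0],[0,0,0],[0,0,0],[0,0,0],[0,0,0],[0,0,0],[0,0,0]])

```text
t: 34.45
tcp_pos: [484.4, 335.5, 97.3]
tool_rot: [0.576, 0.818, 0.0, 0.0]
ft_force: [-4.8, -3.4, 9.8]
opening: 29.5
gripper_force: 60.8
```

Request:
drive_tool(travel=[[0,0,0],[0,0,0],[0,0,0],[0,0,0],[0,0,0],[0,0,-0.4],[0,0,-0.7],[0,0,-0.9],[0,0,-0.9],[0,0,-0.6]], turn=[[0,0,0],[0,0,0],[0,0,0],[0,0,0],[0,0,0],[0,0,0],[0,0,0],[0,0,0],[0,0,0],[0,0,0]], jaw=1)

```text
t: 35.7
tcp_pos: [485.0, 335.8, 203.5]
tool_rot: [0.576, 0.818, 0.002, 0.001]
ft_force: [0.3, 0.5, -1.0]
opening: 85.3
gripper_force: 0.0
```

```bash
python3 - <<'E'
from look import *
im,W=look("ret2"); X,Y,Z=W[...,0],W[...,1],W[...,2]
b=(abs(X-484)<50)&(abs(Y-338)<50)
rect(W[b&(Z>40)&(Z<58)],"stand"); rect(W[b&(Z>115)&(Z<135)],"driver"); print(bot.state()["tcp_pos"])
E
python3 plan.py 594,-12.7,170,183.8,14
```

```text
v 0.0601
stand 3503 c [485.5 335.5] LxW 70.5 70.2 ang -75.3 z 50.2
driver 1703 c [485.2 337.3] LxW 29.7 29.5 ang 19.4 z 126.0
[485.47609799 336.11382744 205.63786639]
from [485.5 336.1 205.6] 109.7 end [593.9 -12.8 169.9]
"travel": [[-0.87, -0.04, 0.08], [-0.86, -0.12, 0.08], [-0.85, -0.2, 0.08], [-0.83, -0.27, 0.08], [-0.8, -0.35, 0.08], [-0.76, -0.42, 0.09], [-0.72, -0.49, 0.08], [-0.67, -0.55, 0.09], [-0.62, -0.61, 0.08], [-0.56, -0.66, 0.09]] 
"turn": [[0.0, 0.0, -0.66], [0.0, 0.0, -0.66], [0.0, 0.0, -0.66], [0.0, 0.0, -0.66], [0.0, 0.0, -0.66], [0.0, 0.0, -0.66], [0.0, 0.0, -0.66], [0.0, 0.0, -0.66], [0.0, 0.0, -0.66], [0.0, 0.0, -0.66]]
"travel": [[-0.5, -0.71, 0.08], [-0.43, -0.76, 0.09], [-0.35, -0.79, 0.08], [-0.28, -0.83, 0.09], [0, 0, 0], [0, 0, 0], [0, 0, 0], [0, 0, 0], [0, 0, 0], [0, 0, 0]] 
"turn": [[0.0, 0.0, -0.66], [0.0, 0.0, -0.66], [0.0, 0.0, -0.66], [0.0, 0.0, -0.66], [0, 0, 0], [0, 0, 0], [0, 0, 0], [0, 0, 0], [0, 0, 0], [0, 0, 0]]
```

Request:
drive_tool(travel=[[-0.87,-0.04,0],[-0.86,-0.12,0],[-0.85,-0.2,0],[-0.83,-0.27,0],[-0.8,-0.35,0],[-0.76,-0.42,0],[-0.72,-0.49,0],[-0.67,-0.55,0],[-0.62,-0.61,0],[-0.56,-0.66,0]], turn=[[0,0,-0.66],[0,0,-0.66],[0,0,-0.66],[0,0,-0.66],[0,0,-0.66],[0,0,-0.66],[0,0,-0.66],[0,0,-0.66],[0,0,-0.66],[0,0,-0.66]])

```text
t: 37.0
tcp_pos: [561.9, 85.4, 199.7]
tool_rot: [0.151, 0.989, -0.0, -0.0]
ft_force: [0.3, -0.0, 0.6]
opening: 85.3
gripper_force: 0.0
```

Request:
drive_tool(travel=[[-0.5,-0.71,0],[-0.43,-0.76,0],[-0.35,-0.79,0.2],[-0.2,-0.8,0.3],[0,0,0.3],[0,0,0.3],[0,0,0],[0,0,0],[0,0,0],[0,0,0]], turn=[[0,0,-0.66],[0,0,-0.66],[0,0,-0.66],[0,0,-0.66],[0,0,0],[0,0,0],[0,0,0],[0,0,0],[0,0,0],[0,0,0]])

```text
t: 38.25
tcp_pos: [590.5, -12.4, 167.3]
tool_rot: [-0.032, 0.999, -0.0, 0.0]
ft_force: [-0.1, -0.6, 0.5]
opening: 85.2
gripper_force: 0.0
```

```bash
cat > blk.py <<'E'
from look import *
im,W=look("fin"); X,Y,Z=W[...,0],W[...,1],W[...,2]
hsv=cv2.cvtColor(im,cv2.COLOR_RGB2HSV)
H,S,V=[hsv[...,i].astype(int) for i in range(3)]
m=(H>95)&(H<125)&(S>100)&(Z>46)&(Z<60)&(X<660)&(abs(Y+12)<50); b=W[m]
rect(b,"block"); print(np.percentile(b[:,0],[.2,1,99]),np.percentile(b[:,2],[5,50,95])); print(bot.state()["tcp_pos"],bot.state()["ft_force"])
q=(abs(X-667)<60)&(abs(Y+8)<60); rect(W[q&(Z>128)&(Z<146)],"head")
save("fin%d.png"%(10*bot.state()["t"]),im)
E
python3 blk.py; python3 plan.py 591.9,-12.9,42,-176.2,10
```

```text
v 0.0044
block 5488 c [599.  -11.9] LxW 118.5 35.7 ang 3.3 z 52.2
[539.54732939 540.58732198 656.20225653] [51.11909481 52.21351363 53.28160072]
[590.44325571 -12.45050125 167.21528761] [-0.8352048   0.98042485 -0.90077022]
head 583 c [661.  -10.6] LxW 32.6 21.4 ang -66.1 z 133.0
from [590.4 -12.5 167.2] -176.4 end [592.  -13.   42.1]
"travel": [[0.0, 0.0, 0.42], [-0.01, 0.0, 0.42], [0.0, 0.0, 0.42], [-0.01, 0.0, 0.42], [0.0, 0.0, 0.42], [-0.01, 0.0, 0.41], [0.0, 0.0, 0.42], [-0.01, -0.01, 0.41], [0.0, 0.0, 0.42], [-0.01, -0.01, 0.41]] 
"turn": [[0.0, 0.0, 0.0], [0.0, 0.0, 0.0], [0.0, 0.0, 0.0], [0.0, 0.0, 0.0], [0.0, 0.0, 0.0], [0.0, 0.0, 0.0], [0.0, 0.0, 0.0], [0.0, 0.0, 0.0], [0.0, 0.0, 0.0], [0.0, 0.0, 0.0]]
```

Request:
drive_tool(travel=[[0,-0.02,0.4],[0,0,0.5],[0,0,0.5],[0,0,0.5],[0,0,0.5],[0,0,0.5],[0,0,0.5],[0,0,0.5],[0,0,0.27],[0,0,0]], turn=[[0,0,0],[0,0,0],[0,0,-0.02],[0,0,0],[0,0,0],[0,0,0],[0,0,0],[0,0,0],[0,0,0],[0,0,0]])

```text
t: 39.55
tcp_pos: [589.9, -13.2, 40.9]
tool_rot: [-0.033, 0.999, 0.0, -0.001]
ft_force: [0.4, 0.4, 0.2]
opening: 85.4
gripper_force: 0.0
```

Request:
drive_tool(travel=[[0,0,0],[0,0,0],[0,0,0],[0,0,0],[0,0,0],[0,0,0],[0,0,0],[0,0,0],[0,0,0],[0,0,0]], turn=[[0,0,0],[0,0,0],[0,0,0],[0,0,0],[0,0,0],[0,0,0],[0,0,0],[0,0,0],[0,0,0],[0,0,0]], jaw=-1, force=50)

```text
t: 40.8
tcp_pos: [590.8, -13.2, 42.6]
tool_rot: [-0.033, 0.999, -0.0, 0.001]
ft_force: [-0.8, 0.2, 6.6]
opening: 35.6
gripper_force: 52.6
```

Request:
drive_tool(travel=[[0.1,0,0],[0.15,0,0],[0.15,0,0],[0.15,0,0],[0.15,0,0],[0.15,0,0],[0.15,0,0],[0.15,0,0],[0.15,0,0],[0.15,0,0]], turn=[[0,0,0],[0,0,0],[0,0,0],[0,0,0],[0,0,0],[0,0,0],[0,0,0],[0,0,0],[0,0,0],[0,0,0]])

```text
t: 42.05
tcp_pos: [548.0, -16.1, 42.5]
tool_rot: [-0.033, 0.999, -0.0, 0.002]
ft_force: [4.1, 0.8, 5.5]
opening: 35.2
gripper_force: 52.6
```

```bash
python3 blk.py
```

```text
v 0.014
block 14501 c [539.2 -16.5] LxW 84.8 36.7 ang 3.6 z 52.2
[496.34477324 496.95409095 578.26030097] [51.13932488 52.16468601 53.08325879]
[547.4111095  -16.14493136  42.55253192] [ 2.2672729  -0.37542617  3.74770421]
head 0 c [0. 0.] LxW 0.0 0.0 ang 0.0 z nan
  return _methods._mean(a, axis=axis, dtype=dtype,
  ret = ret.dtype.type(ret / rcount)
```

Request:
drive_tool(travel=[[0.15,0,0],[0.15,0,0],[0.15,0,0],[0.15,0,0],[0.15,0,0],[0.15,0,0],[0.15,0,0],[0.1,0,0],[0,0,0],[0,0,0]], turn=[[0,0,0],[0,0,0],[0,0,0],[0,0,0],[0,0,0],[0,0,0],[0,0,0],[0,0,0],[0,0,0],[0,0,0]])

```text
t: 43.35
tcp_pos: [512.8, -18.4, 42.6]
tool_rot: [-0.033, 0.999, -0.0, 0.001]
ft_force: [2.7, -1.1, 6.7]
opening: 35.1
gripper_force: 52.9
```

Request:
drive_tool(travel=[[0,0,0],[0,0,0],[0,0,0],[0,0,0],[0,0,0],[0,0,-0.2],[0,0,-0.5],[0,0,-1],[0,0,-1],[0,0,-1]], turn=[[0,0,0],[0,0,0],[0,0,0],[0,0,0],[0,0,0],[0,0,0],[0,0,0],[0,0,0],[0,0,0],[0,0,0]], jaw=1)

```text
t: 44.6
tcp_pos: [512.7, -18.3, 155.2]
tool_rot: [-0.033, 0.999, -0.0, 0.001]
ft_force: [0.2, 0.1, 0.4]
opening: 85.3
gripper_force: 0.0
```

Request:
drive_tool(travel=[[0,0,-0.5],[0,0,0],[0,0,0],[0,0,0],[0,0,0],[0,0,0],[0,0,0],[0,0,0],[0,0,0],[0,0,0]], turn=[[0,0,0],[0,0,0],[0,0,0],[0,0,0],[0,0,0],[0,0,0],[0,0,0],[0,0,0],[0,0,0],[0,0,0]])

```text
t: 45.85
tcp_pos: [512.6, -18.3, 167.8]
tool_rot: [-0.033, 0.999, -0.0, 0.0]
ft_force: [0.6, 0.2, -1.2]
opening: 85.8
gripper_force: 0.0
```

```bash
python3 blk.py; python3 - <<'E'
from fit import *
im,d,K,T=grab("side"); W=cloud(d,K,T); Z=W[...,2]; X=W[...,0];Y=W[...,1]
im2,d2,K2,T2=grab("top"); W2=cloud(d2,K2,T2); X,Y,Z=W2[...,0],W2[...,1],W2[...,2]
b=(abs(X-484)<60)&(abs(Y-338)<60); rect(W2[b&(Z>115)],"driver top"); rect(W2[(abs(X-666)<50)&(abs(Y+6)<60)&(Z>113)],"screw")
E
```

```text
v 0.0033
block 6841 c [556.8 -16.4] LxW 191.7 48.9 ang -1.3 z 52.3
[461.74737311 462.91462471 619.15253692] [51.18243258 52.26706028 53.30541045]
[512.53930149 -18.3103664  167.81072465] [-0.28197052 -1.28122684  0.11330411]
head 0 c [0. 0.] LxW 0.0 0.0 ang 0.0 z nan
driver top 100 c [484.3 337.9] LxW 30.4 29.2 ang -68.8 z 124.7
screw 1 c [683.8 -12.1] LxW 0.0 0.0 ang 0.0 z 131.8
  return _methods._mean(a, axis=axis, dtype=dtype,
  ret = ret.dtype.type(ret / rcount)
```

Request:
drive_tool(travel=[[0,0,-0.5],[0,0,-0.5],[-0.5,0,-0.5],[-0.6,0,-0.5],[-0.7,0,-0.5],[-0.7,0,0],[-0.7,0,0],[-0.5,0,0],[0,0,0],[0,0,0]], turn=[[0,0,0],[0,0,0],[0,0,0],[0,0,0],[0,0,0],[0,0,0],[0,0,0],[0,0,0],[0,0,0],[0,0,0]])

```text
t: 47.25
tcp_pos: [623.1, -11.0, 243.5]
tool_rot: [-0.033, 0.999, -0.0, 0.0]
ft_force: [-0.0, 0.4, 0.6]
opening: 85.4
gripper_force: 0.0
```

```bash
python3 blk.py; python3 scr.py
```

```text
v 0.01
block 5633 c [544.2 -15.9] LxW 153.9 35.7 ang 3.6 z 52.2
[467.19704234 468.49566148 619.28798093] [50.94730621 52.21333693 53.45529621]
[622.95595202 -11.0576719  243.4951656 ] [0.0230345  0.18844697 0.47349959]
head 787 c [666.8  -8. ] LxW 32.8 32.5 ang 25.7 z 133.1
v 0.0048
[622.9 -11.1 243.5] j6 -97.9 yaw -176.2 [ 0.3 -0.3 -0.6] [ 0.02 -0.01 -0.03]
beam 2684 c [665.3  -8. ] LxW 108.0 37.7 ang -86.0 z 98.1
head 899 c [666.8  -7.9] LxW 32.7 32.4 ang 24.8 z 132.7
[132.7 133.6 133.9 134.2 134.4 134.8]
v 0.0025
[622.9 -11.1 243.4] j6 -97.9 yaw -176.2 [ 0.4 -0.2 -0.2] [ 0.05  0.02 -0.06]
beam 2672 c [664.8  -7.9] LxW 108.1 38.5 ang -86.4 z 98.2
head 906 c [666.9  -7.9] LxW 33.0 32.3 ang 25.3 z 132.8
[132.8 133.6 134.  134.2 134.5 134.8]
```

The screw still stands at 25°, and the block is flat, in line and clear of the bridge. Handing in.

```bash
python3 -c "
from rig import bot
print(bot.close_job())"
```

```text
the job is handed in; nothing more can be done
None
```

I finished every step of the job and handed it in at about 47.5 s; the hand-in call returned no verdict. By my last measurements, the block lies flat and in line on the base with its leading end about 45 mm in front of the screw axis. The screw is set for roughly 1.9 mm of squeeze, and the driver is upright in its stand.

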